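Show the ink roller's gear to the inspection camera

ROBOT

A 6-joint arm with a two-finger parallel gripper is mounted at the origin on the work surface. World frame = base frame: x ahead of the robot, y to its left, z up, the work surface at z = 0. Lengths are in m, angles in rad, forces in N, time in s.
With the tool pointing down it reaches from about 0.15 to 0.775 m from the base axis. Payload 6.1 kg.
Tool frame: the origin (TCP) lies on the centre line of the jaws, within the pads' length; the fingertips stand 8 mm ahead of it and the grasp point (between the pads) lies 11 mm behind it (r.tip_reach is the z of the fingertips in the tool frame, in m); z points along the fingers, y is the line along which they close (so a half turn about z gives the same grasp; the last joint's range is limited). The gripper opens to 85 mm and grips with 20 to 120 N. Pads are 22 mm wide; open, the fingers measure 114 mm over their backs; the gripper's body (76 mm by 85 mm) begins 54 mm behind the grasp point. The pads swing forward as they close: fully open they stand 13 mm farther back than shut.
Start: joints at [-1.135, 0.126, -0.04, 1.405, 0, 1.571], TCP at [0.222, -0.476, 0.239] pointing down, gripper open.
Joint ranges: [-2.72, 2.72], [-0.95, 1.95], [-1.27, 1.35], [-1.78, 2.02], [-1.46, 1.47], [-3.14, 3.14]. Speed limits (rad/s): [2.39, 2.39, 3.01, 3.14, 3.14, 3.14].

INTERFACE

Orientations are given as a unit quaternion [x, y, z, w].
In Python, from bench import r gives the robot as it stands. Calls block until the motion is done:
- r.move_to(position, orientation): joint-space move of the TCP to a pose.
- r.servo_line(position, orientation=None, speed=0.15, until_force=None): straight line of the TCP; orientation=None keeps the orientation; speed is the mean speed in m/s. With until_force (N) it stops when the force on the tool has changed by that much, and returns True; else False.
- r.set_joints(angles): joint-space move.
- r.ungrasp() and r.close(f_grip=None): open the fingers fully, or close them until they stop; f_grip is the grip in N (None keeps the last).
- r.wait(seconds).
- r.inverse_kinematics(position, orientation): joint angles nearest the present ones, or None.
- r.capture(name): name is "scene" or "top"; returns the picture (420x560x3 uint8, red, green, blue); there is no depth.
- r.camera_info(name): a dict with "K" (3x3 intrinsics, pixels), "D" ([k1, k2, p1, p2, k3] as OpenCV has them; the pictures are not rectified), "R" (3x3) and "t" (3): a world point X has camera coordinates R X + t. Camera axes: x right, y down, z forward; pixel columns grow to the right and rows downward; lengths in m; the calibration is good to about 2 mm. A picture is of the moment at which its call begins. camera_info takes no time and is no camera call.
A pose or a line that the arm cannot do raises r.MotionError and nothing moves.
- r.job_done(): hands the job in; it is judged then, once.
Trained networks look in the newest picture that a camera, given by its name, has taken for a name from the list of things; names that differ only in an ending like _2 or _b are one class to them, and where a whole thing is asked for, a point or a joint stands for the part that bears it (a point fixed in the world has none). Each returns a list of dicts, best first, with "confidence" (0 to 1); they miss things now and then, are a little off and sometimes report something else, mostly with a low value. They report only what shows in the picture. A call takes as long as a camera call. They do not tell look-alikes from the thing itself.
- r.silhouettes(query, camera): "mask" (420x560 bool, what is visible of it).
- r.mark_of(query, camera): "location" ([x, y, z] in m, in world coordinates, good to about 4 mm: a listed point, or the origin of a listed thing).
Readings, each from a call of its own:
- r.get_time_s(): time.
- r.get_q(): joint angles.
- r.get_qd(): joint speeds.
- r.get_effort(): joint torques, N m.
- r.get_tool_pos(): TCP position.
- r.get_tcp_rot(): TCP orientation.
- r.get_force(): force on the tool from outside, world axes, zero at the start.
- r.get_torque(): the same for the moment, N m.
- r.get_opening(): finger opening in m.
- r.get_gripper_force(): force on a finger pad.
Only numpy, scipy, OpenCV 4.12 (cv2) and the standard library are available. Lean on these libraries where they do the work, as an engineer would, in place of code of your own. Each camera call takes 0.05 s, during which the arm holds its last target. There are 200 camera calls.

TASK

Lift the thick ink roller out of its cradle and hold it up in the air in front of the inspection camera so that its gear end faces the lens: the roller's axle in line with the lens's line of sight (which slopes down), the gear's face centred about 100 mm from the lens glass. Finish while holding it there still in the gripper, do not put it down or let go. Do not drop it, keep the roller and the arm off the camera and its stand, and leave the slim roller, the ink can and the ink knife where they are.

Things in the scene. Friction and masses are not known exactly. Their poses are not given: they have to be found in the camera images.
- thick_roller: thick ink roller: black rubber, 46 mm diameter, 100 mm long, on a 12 mm steel axle. Origin on the axis at the rubber's middle (within 6 mm of the balance point); x axis along the axle to the gear end. Axle x = -80 (plain end) to 90 mm; steel gear, 36 mm diameter, x = 80 to 92. 0.29 to 0.55 kg. Starts level in its cradle, axis 55 mm above the table, gear pointing any way; may roll about its axis.
- thick_roller_gear_face (a point): centre of the outer face of the thick roller's gear, on the axis, 92 mm from the roller's origin along its +x axis.
- slim_roller: the slim ink roller, to be left alone: same length, axle and gear as the thick one, but the rubber is only 28 mm in diameter. Origin and x axis as for the thick roller. Lies in the other cradle.
- cradle_a: fixed wooden cradle carrying the thick roller (left or right, varies): base 150 x 70 x 10 mm; two uprights 10 mm thick, 44 mm wide, centred 66 mm either side of its middle along x (the roller's axis), with open V notches for the axle, at most 65 mm high. The rubber is free at both sides; the roller lifts straight up and out. Origin under its middle, on the table.
- cradle_b: fixed cradle of the same shape that carries the slim roller.
- camera_stand: fixed stand of the inspection camera beyond the cradles: base plate 110 x 130 mm, a post 20 mm in diameter, fork up to 287 mm high. Origin on the table under the post's axis; the camera looks along its -x axis, roughly towards the robot. The camera head is hinged 270 mm up on this axis.
- lens_glass (a point): centre of the camera's lens glass (30 mm) at the front of a black barrel 44 mm in diameter, 20 mm long; behind it the grey body 60 x 56 x 50 mm (length, width, height), whose middle, the hinge, is 50 mm behind the glass. -x axis: line of sight, sloping down from the lens by 0.1 to 0.5 rad (varies; the stiff hinge keeps it); +x points back into the camera.
- view_point (a point): the point in the air on the line of sight, 100 mm in front of the lens glass, where the centre of the gear's face is wanted. Axes as for lens_glass: the thick roller's x axis (towards the gear) is to be parallel to this point's +x axis, which points to the lens and slopes up.
- ink_can: bystander: aluminium can, 80 mm in diameter, 75 mm high, origin under its middle.
- ink_knife: bystander: ink knife (spatula) 200 mm long lying on the table, handle to its -x.
Things that resemble listed ones, but are neither listed nor needed, are in the scene too. What is shaped like the thick_roller but orange or purple is not meant. Leave any pink or turquoise look-alike of the cradle_a alone.

How it is judged:
By the outcome, as a careful person would: the job done as asked, in the order asked, and still so for the second after the job is handed in, while the arm keeps its last pose, push and grip.
It also fails if it takes over 40 s, if anything falls off the work surface, if the arm or the gripper's body presses on something with over 40 N, if the wrist force passes 120 N, or if a joint passes its speed limit or range.

## Working session

There is one attempt and no reset: what is moved stays moved. The work goes in short steps, each a Python script; the robot and the scene stay as the last script left them, time stands still between calls to the robot, and variables do not carry over. Pictures are saved under pics/ and viewed, at most 10 in all, crops included, and the job is handed in when it is done.

```bash
mkdir -p pics; ls; python3 - <<'E'
from bench import r
import cv2,numpy as np
ims=[]
for c in ("scene","top"):
    im=r.capture(c); cv2.imwrite(f"pics/{c}0.png",im[...,::-1])
    i=r.camera_info(c); print(c,np.round(i["K"],1).tolist(),np.round(i["D"],3),np.round(i["R"],3).tolist(),np.round(i["t"],3))
    for q in ["thick_roller","thick_roller_gear_face","slim_roller","cradle_a","camera_stand","lens_glass","view_point","ink_can","ink_knife"]:
        print(q,[(round(d["confidence"],2),np.round(d["location"],3).tolist()) for d in r.mark_of(q,c)])
print(r.get_time_s())
E
```

```text
pics
scene [[414.2, 0.0, 277.8], [0.0, 414.2, 219.9], [0.0, 0.0, 1.0]] [0.037 0.    0.    0.    0.   ] [[0.241, 0.97, -0.014], [0.617, -0.164, -0.77], [-0.749, 0.177, -0.638]] [-0.129 -0.202  1.66 ]
thick_roller [(0.74, [0.526, 0.247, 0.056]), (0.72, [0.737, 0.203, 0.021]), (0.67, [0.321, 0.19, 0.021]), (0.42, [0.711, -0.016, 0.002])]
thick_roller_gear_face [(0.94, [0.411, 0.177, 0.028]), (0.84, [0.589, 0.321, 0.055]), (0.84, [0.676, 0.139, 0.026]), (0.32, [0.708, -0.019, 0.003]), (0.17, [0.523, 0.249, 0.055])]
slim_roller [(0.96, [0.5, -0.208, 0.056]), (0.17, [0.523, 0.247, 0.004])]
cradle_a [(0.86, [0.496, -0.21, 0.001]), (0.78, [0.534, 0.044, 0.0]), (0.62, [0.648, 0.481, 0.001]), (0.57, [0.523, 0.243, 0.002])]
camera_stand [(0.79, [0.712, -0.018, 0.003])]
lens_glass [(0.76, [0.663, -0.025, 0.264])]
view_point []
ink_can [(0.87, [0.401, 0.475, -0.003])]
ink_knife [(0.61, [0.426, -0.459, -0.003])]
top [[474.8, 0.0, 285.6], [0.0, 474.8, 211.4], [0.0, 0.0, 1.0]] [-0.152  0.     0.     0.     0.   ] [[0.005, -1.0, -0.011], [-0.981, -0.002, -0.193], [0.193, 0.012, -0.981]] [0.002 0.575 1.622]
thick_roller [(0.81, [0.735, 0.208, 0.022]), (0.71, [0.53, 0.249, 0.055]), (0.64, [0.321, 0.188, 0.022])]
thick_roller_gear_face [(0.72, [0.412, 0.178, 0.02]), (0.66, [0.674, 0.139, 0.021]), (0.53, [0.403, 0.476, 0.003])]
slim_roller [(0.72, [0.499, -0.207, 0.057])]
cradle_a [(0.84, [0.542, 0.042, 0.002]), (0.77, [0.497, -0.208, 0.003]), (0.66, [0.648, 0.48, 0.0]), (0.57, [0.524, 0.252, -0.002]), (0.42, [0.589, 0.318, 0.061])]
camera_stand []
lens_glass [(0.77, [0.666, -0.03, 0.26])]
view_point [(0.58, [0.52, 0.248, -0.002])]
ink_can [(0.71, [0.402, 0.474, 0.001])]
ink_knife [(0.88, [0.418, -0.455, 0.001])]
1.0
```

View pics/scene0.png

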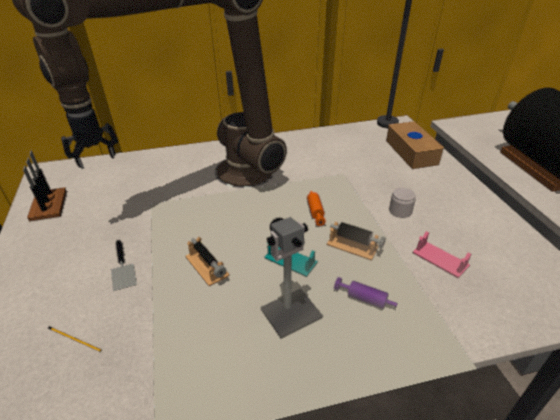

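View pics/top0.png

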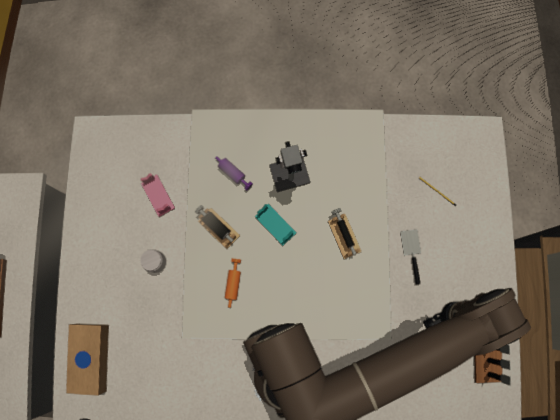

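The thick-roller candidates are:
- **Black:** on a wooden cradle, scene (357,237) / top (217,227).
- **Orange:** scene (317,208).
- **Purple:** scene (368,294).

The slim black roller is at scene (207,252). The black roller on the wooden cradle at (357,237) fits the description. I'll confirm it in one enlarged crop, together with the camera head.

```bash
python3 - <<'E'
from bench import r
import cv2,numpy as np
s=r.capture("scene");t=r.capture("top")
def c(im,u,v,w,h): return cv2.resize(im[v-h//2:v+h//2,u-w//2:u+w//2],(400,300),interpolation=cv2.INTER_CUBIC)
o=np.vstack([np.hstack([c(s,357,237,80,60),c(t,217,227,80,60)]),np.hstack([c(s,290,245,80,60),c(t,290,167,80,60)])])
cv2.imwrite("pics/crop1.png",o[...,::-1])
for n,c_ in (("scene",s),("top",t)):
    for q in ("camera_stand","lens_glass","thick_roller","cradle_a"):
        for d in r.silhouettes(q,n):
            m=d["mask"];v,u=np.nonzero(m);print(n,q,round(d["confidence"],2),m.sum(),u.min(),u.max(),v.min(),v.max())
            np.save(f"m_{n}_{q}_{int(u.mean())}.npy",m)
np.save("s.npy",s);np.save("t.npy",t)
E
```

```text
scene camera_stand 0.83 3224 261 320 217 336
scene lens_glass 0.59 860 269 303 217 251
scene thick_roller 0.93 417 306 324 191 225
scene thick_roller 0.81 736 334 394 278 307
scene thick_roller 0.77 619 331 385 222 246
scene cradle_a 0.84 506 265 315 250 275
scene cradle_a 0.61 1057 413 470 231 277
scene cradle_a 0.56 725 185 228 237 286
scene cradle_a 0.55 687 327 378 228 259
top camera_stand 0.69 1335 270 309 142 191
top camera_stand 0.26 468 195 232 205 241
top lens_glass 0.77 474 281 300 142 173
top thick_roller 0.96 528 195 233 205 242
top thick_roller 0.95 490 224 240 259 306
top thick_roller 0.83 473 216 251 157 189
top thick_roller 0.25 288 199 238 210 248
top cradle_a 0.87 512 329 360 214 257
top cradle_a 0.87 788 140 173 173 216
top cradle_a 0.7 416 198 239 208 249
top cradle_a 0.68 862 254 295 203 244
```

View pics/crop1.png

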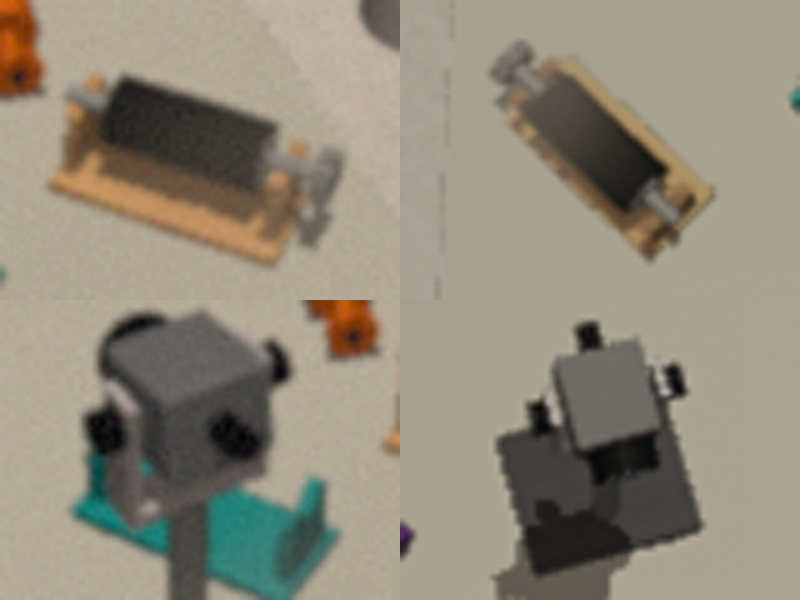

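The crop confirms it: black thick rubber on a natural-wood cradle, gear at the upper left in the top view (crop 515,62), which is the world +x+y side. The head's box corners are visible in both views, so I'll fit models to the box and the rubber.

```bash
cat > h.py <<'E'
import numpy as np,cv2
from scipy.optimize import least_squares,minimize
from scipy.spatial.transform import Rotation as R
from bench import r
I={c:{k:np.array(v,float) for k,v in r.camera_info(c).items() if k in "KDRt"} for c in("scene","top")}
def proj(c,X):
    i=I[c];return cv2.projectPoints(np.array(X,float).reshape(-1,3),cv2.Rodrigues(i["R"])[0],i["t"],i["K"],i["D"])[0][:,0]
def frame(yaw,p): # x axis yawed, sloping up by p
    return R.from_euler("ZY",[yaw,-p]).as_matrix()
E
python3 - <<'E'
from h import *
s=np.load("s.npy");t=np.load("t.npy")
px=lambda p,o:(np.array(p,float)+.5)/5-.5+o
S=px([[105,57],[200,13],[268,62],[160,102],[165,182]],[250,215]); T=px([[155,58],[240,42],[260,130],[170,152]],[250,137])
l,w,h=.03,.028,.025
# front -x; +y is left in top, right in scene
BS=[[-l,-w,h],[-l,w,h],[l,w,h],[l,-w,h],[l,-w,-h]]; BT=[[l,w,h],[l,-w,h],[-l,-w,h],[-l,w,h]]
def f(q):
    M=frame(q[3],q[4]);g=lambda B:np.array(B)@M.T+q[:3]
    return np.r_[(proj("scene",g(BS))-S).ravel(),(proj("top",g(BT))-T).ravel(),(q[2]-.27)/.001]
o=least_squares(f,[.71,-.018,.27,.1,.2],loss="soft_l1")
cov=np.linalg.inv(o.jac.T@o.jac); M=frame(*o.x[3:])
print("head",o.x.round(4),"sd(1px)",np.sqrt(np.diag(cov)).round(4),"lens",(o.x[:3]-.05*M[:,0]).round(4)); print(f(o.x).round(1))
# rubber
ms={}
for c,im,(u,v) in (("scene",s,(357,237)),("top",t,(217,227))):
    g=im.max(2)<(95 if c=="scene" else 115); g[:v-25]=0;g[v+25:]=0;g[:,:u-30]=0;g[:,u+30:]=0
    n,lab,st,_=cv2.connectedComponentsWithStats(g.astype(np.uint8),connectivity=4)
    k=1+np.argmax(st[1:,4]);ms[c]=(lab==k);print(c,st[k])
a=np.linspace(0,2*np.pi,40)
cyl=np.array([[x,.023*np.cos(b),.023*np.sin(b)] for x in(-.05,.05) for b in a])
def cost(q,ret=False):
    P=cyl@frame(q[3],0).T+q[:3];e=0
    for c in ms:
        hu=cv2.convexHull(proj(c,P).astype(np.float32)); m=np.zeros((420*4,560*4),np.uint8)
        cv2.fillConvexPoly(m,np.round((hu*4+1.5)).astype(int),1)
        m=cv2.resize(m.astype(np.float32),(560,420),interpolation=cv2.INTER_AREA)
        d=np.minimum(m,ms[c]).sum()/np.maximum(m,ms[c]).sum(); e+=1-d
        if ret: print(c,"IoU",d)
    return e
q0=np.array([.527,.248,.055,.87])
o=minimize(cost,q0,method="Nelder-Mead",options=dict(initial_simplex=np.vstack([q0]+[q0+.01*np.eye(4)[i]*(1 if i<3 else 8) for i in range(4)]),xatol=1e-4))
cost(o.x,1);print("roller",o.x.round(4)); g=o.x[:3]+.092*frame(o.x[3],0)[:,0];print("gear",g.round(3))
# overlay
vis=[]
for c,im,oo in (("scene",s,(317,207)),("top",t,(177,197))):
    b=im.copy();b[ms[c]]=(255,0,0);b=cv2.resize(b[oo[1]:oo[1]+60,oo[0]:oo[0]+80],(400,300),interpolation=cv2.INTER_NEAREST)
    hu=cv2.convexHull(proj(c,cyl@frame(o.x[3],0).T+o.x[:3]).astype(np.float32))[:,0]
    cv2.polylines(b,[np.round((hu-oo+.5)*5).astype(int)],True,(0,255,0),1)
    cv2.circle(b,tuple(np.round((proj(c,[g])[0]-oo+.5)*5).astype(int)),4,(255,255,0),1);vis.append(b)
cv2.imwrite("pics/fit.png",np.hstack(vis)[...,::-1])
E
```

```text
head [ 0.7118 -0.0164  0.2685  0.2128  0.2329] sd(1px) [0.0025 0.0014 0.0017 0.0377 0.0751] lens [ 0.6643 -0.0267  0.257 ]
[-0.3 -2.7  2.1 -0.8  0.7 -0.8 -0.1 -1.2  1.4  2.1  0.6 -0.5  1.3 -0.9
  1.2  0.4  1.6 -0.4 -1.5]
scene [333 223  39  23 525]
top [201 211  30  32 461]
scene IoU 0.8904187
top IoU 0.7943522
roller [0.5189 0.2476 0.0444 0.8479]
gear [0.58  0.317 0.044]
```

View pics/fit.png

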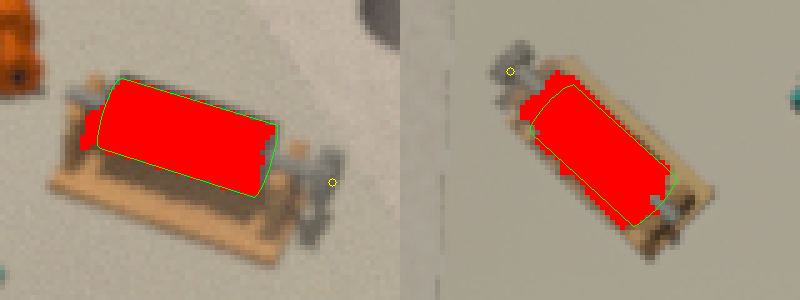

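The rubber mask picks up shadow, which is why it put z at 0.044. I'll refit from hand-picked points and get a sharper view of the head for the slope, averaging several frames.

```bash
python3 - <<'E'
from h import *
o=[]
for c,(u,v) in (("scene",(269,213)),("top",(276,139))):
    im=np.mean([r.capture(c).astype(float) for _ in range(6)],0); np.save(f"avg_{c}.npy",im)
    k=im[v:v+40,u:u+40]; k=255*np.clip(k/k.max(),0,1)**.5
    k=cv2.resize(k.astype(np.uint8),(400,400),interpolation=cv2.INTER_CUBIC)
    for g in range(0,400,50): cv2.line(k,(g,0),(g,6),(255,0,0),1);cv2.line(k,(0,g),(6,g),(255,0,0),1)
    o.append(k)
cv2.imwrite("pics/head.png",np.hstack(o)[...,::-1])
for n in ("scene","top"):
    for q in ("lens_glass","thick_roller_gear_face","thick_roller"):
        L=[]
        for _ in range(4):
            r.capture(n); L+=[(d["location"]) for d in r.mark_of(q,n) if d["location"][2]>.045]
        print(n,q,np.round(L,3).tolist())
print(r.get_time_s())
E
```

```text
scene lens_glass [[0.663, -0.027, 0.266], [0.663, -0.028, 0.261], [0.665, -0.028, 0.261]]
scene thick_roller_gear_face [[0.59, 0.32, 0.056], [0.589, 0.319, 0.057], [0.589, 0.321, 0.054], [0.59, 0.322, 0.057]]
scene thick_roller [[0.526, 0.25, 0.058], [0.525, 0.249, 0.06], [0.525, 0.249, 0.058], [0.524, 0.248, 0.057]]
top lens_glass [[0.663, -0.028, 0.26], [0.665, -0.031, 0.26], [0.665, -0.031, 0.26], [0.662, -0.026, 0.259]]
top thick_roller_gear_face [[0.59, 0.317, 0.056], [0.591, 0.319, 0.056], [0.592, 0.318, 0.06], [0.59, 0.316, 0.056]]
top thick_roller [[0.527, 0.247, 0.057], [0.529, 0.247, 0.057], [0.529, 0.25, 0.057], [0.527, 0.248, 0.056]]
4.5
```

View pics/head.png

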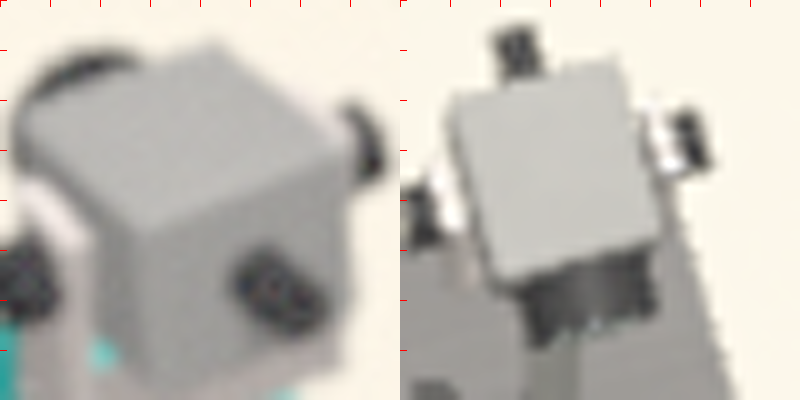

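```bash
python3 - <<'E'
from h import *
px=lambda p,o,s:(np.array(p,float)+.5)/s-.5+o
oS,oT=[269,213],[276,139]
S=px([[15,130],[215,45],[348,155],[143,232],[153,385],[348,305]],oS,10); T=px([[53,97],[215,58],[260,240],[95,280]],oT,10)
l,w,h=.03,.028,.025
BS=[[-l,-w,h],[-l,w,h],[l,w,h],[l,-w,h],[l,-w,-h],[l,w,-h]]; BT=[[l,w,h],[l,-w,h],[-l,-w,h],[-l,w,h]]
a=np.linspace(0,2*np.pi,100);rim=np.c_[-.05+0*a,.022*np.cos(a),.022*np.sin(a)]
n=np.array([.287,.958]);m=np.array([.958,-.287])
def f(q):
    M=frame(q[3],q[4]);g=lambda B:np.array(B)@M.T+q[:3]
    ru=proj("scene",g(rim));rt=proj("top",g(rim))
    sup=[ru[:,0].min()-px([10,0],oS,10)[0],ru[:,1].min()-px([0,47],oS,10)[1],(rt@n).max()-px([195,330],oT,10)@n,
         (rt@m).max()-px([655,300] -np.array([400,0]),oT,10)@m,(rt@m).min()-px([135,348],oT,10)@m]
    return np.r_[(proj("scene",g(BS))-S).ravel(),(proj("top",g(BT))-T).ravel(),sup,(q[2]-.27)/.001]
for k in (None,"soft","no5","nobarrel"):
    W=np.ones(26); 
    if k=="no5": W[8:12]=0
    if k=="nobarrel": W[20:25]=0
    o=least_squares(lambda q:W*f(q),[.71,-.018,.27,.1,.2],loss="soft_l1" if k=="soft" else "linear")
    M=frame(*o.x[3:]);print(k,o.x.round(4),"lens",(o.x[:3]-.05*M[:,0]).round(4),"rms",np.sqrt(np.mean((W*f(o.x))**2)).round(2))
print(f(o.x).round(1))
# base plate yaw
i=I["top"]
def bp(p,z):
    d=np.r_[cv2.undistortPoints(np.array([[p]],float),i["K"],i["D"])[0,0],1];C=-i["R"].T@i["t"];d=i["R"].T@d
    return C+d*(z-C[2])/d[2]
FL,FR,BL=[bp(px(p,[250,137],5),.008) for p in ([140,273],[300,225],[97,138])]
print(FL.round(3),FR.round(3),BL.round(3),"yaws",np.arctan2(*(FL-FR)[:2]*[-1,1]),np.arctan2(*(BL-FL)[[1,0]]),np.linalg.norm(FL-FR),np.linalg.norm(FL-BL))
E
```

```text
None [ 0.7115 -0.0168  0.2688  0.254   0.1924] lens [ 0.664  -0.0292  0.2592] rms 1.18
soft [ 0.7117 -0.0167  0.2688  0.2524  0.2031] lens [ 0.6643 -0.0289  0.2588] rms 1.18
no5 [ 0.7131 -0.0162  0.2683  0.2596  0.2037] lens [ 0.6658 -0.0288  0.2582] rms 0.84
nobarrel [ 0.7104 -0.0172  0.2688  0.2671  0.1522] lens [ 0.6628 -0.0302  0.2612] rms 1.13
[-0.4 -2.6  0.5 -1.8  0.8 -1.5 -0.4 -0.9  0.4  2.2  1.9  1.6  0.1 -0.1
  1.3 -0.7  1.8 -0.4  0.9  0.1 -0.6 -1.2  1.1  1.2  0.1 -1.2]
[0.66  0.035 0.008] [ 0.697 -0.083  0.008] [0.764 0.067 0.008] yaws 0.30186935012099847 0.3079836669707712 0.12323329805582253 0.10834068235589492
```

```bash
python3 - <<'E'
from h import *
px=lambda p,o,s:(np.array(p,float)+.5)/s-.5+o
oS,oT=[269,213],[276,139]
S=px([[15,130],[215,45],[348,155],[143,232]],oS,10); T=px([[53,97],[215,58],[260,240],[95,280]],oT,10)
l,w,h=.03,.028,.025
BS=[[-l,-w,h],[-l,w,h],[l,w,h],[l,-w,h]]; BT=[[l,w,h],[l,-w,h],[-l,-w,h],[-l,w,h]]
a=np.linspace(0,2*np.pi,100);rim=np.c_[-.05+0*a,.022*np.cos(a),.022*np.sin(a)]
n=np.array([.287,.958]);m=np.array([.958,-.287])
P=px(np.array([[140,273],[300,225],[97,138]]),[250,137],5)
def f(q):
    M=frame(q[3],q[4]);g=lambda B:np.array(B)@M.T+q[:3]
    dS,dT=q[5:7],q[7:9]
    ru=proj("scene",g(rim))+dS;rt=proj("top",g(rim))+dT
    sup=[ru[:,0].min()-px([10,0],oS,10)[0],ru[:,1].min()-px([0,47],oS,10)[1],(rt@n).max()-px([195,330],oT,10)@n,
         (rt@m).max()-px([255,300],oT,10)@m,(rt@m).min()-px([135,348],oT,10)@m]
    Y=frame(q[3],0); B=np.array([[-.055,.065,.008],[-.055,-.065,.008],[.055,.065,.008]])+[q[9],0,0]
    pl=proj("top",B@Y.T+[q[0],q[1],0])+dT-P
    return np.r_[(proj("scene",g(BS))+dS-S).ravel(),(proj("top",g(BT))+dT-T).ravel(),sup,.5*pl.ravel(),(q[2]-.27)/.0005,q[5:9]/.7]
N=len(f(np.r_[.71,-.018,.27,.1,.2,0,0,0,0,0]))
for k in ("all","noplate","nobarrel","notop","noscene"):
    W=np.ones(N)
    if k=="noplate":W[21:27]=0
    if k=="nobarrel":W[16:21]=0
    if k=="notop":W[8:16]=0
    if k=="noscene":W[:8]=0
    o=least_squares(lambda q:W*f(q),np.r_[.71,-.018,.27,.1,.2,0,0,0,0,0])
    M=frame(*o.x[3:5]);print(k,o.x.round(3),"lens",(o.x[:3]-.05*M[:,0]).round(4),"rms",np.sqrt(np.mean((W*f(o.x))**2)).round(2))
E
```

```text
all [ 0.713 -0.016  0.27   0.269  0.192 -0.314  0.835 -0.59   0.621  0.02 ] lens [ 0.6662 -0.0295  0.2603] rms 0.6
noplate [ 0.714 -0.016  0.27   0.265  0.193 -0.316  0.835 -0.598  0.62   0.   ] lens [ 0.6661 -0.0293  0.2602] rms 0.58
nobarrel [ 0.714 -0.017  0.27   0.271  0.203 -0.325  0.907 -0.613  0.682  0.02 ] lens [ 0.6666 -0.0296  0.2597] rms 0.57
notop [ 0.715 -0.017  0.27   0.269  0.182 -0.29   0.499 -0.511  0.315  0.017] lens [ 0.6677 -0.0301  0.2609] rms 0.46
noscene [ 0.711 -0.015  0.27   0.273  0.242 -0.177  0.052 -0.22  -0.003  0.02 ] lens [ 0.6647 -0.0278  0.258 ] rms 0.36
```

The fits agree: lens at about (0.665, -0.029, 0.2605), yaw 0.27, slope about 0.19. The lens marks give z = 0.261, which implies the same slope. The roller axis is 0.056–0.057 high (expected 0.055) with yaw 0.845. Next is the grasp and lift.

```bash
cat >> h.py <<'E'
LENS=np.array([.665,-.029,.2605]);YAW,PIT=.27,.193
def tool(F,A): return F@np.diag([1,-1,-1] if A else [-1,1,-1])
def q(M): return R.from_matrix(M).as_quat()
def tcp(origin,M,dx=0): # roller origin -> TCP, pads' grasp point on the axis
    return origin+.011*M[:,2]
E
python3 - <<'E'
from h import *
G=np.array([.5275,.249,.056]); F0=frame(.845,0);F1=frame(YAW,PIT);O1=LENS-.192*F1[:,0]
ok=None
for A in (1,0):
    a=r.inverse_kinematics(tcp(G,tool(F0,A)),q(tool(F0,A)));b=r.inverse_kinematics(tcp(O1,tool(F1,A)),q(tool(F1,A)))
    print(A,None if a is None else np.round(a,2),None if b is None else np.round(b,2))
    if ok is None and a is not None and b is not None and max(abs(a[5]),abs(b[5]))<2.6: ok=A
print("use",ok,O1)
M=tool(F0,ok);Q=q(M);P=tcp(G,M)
r.move_to([.38,0,.33],Q); r.move_to(P+[0,0,.13],Q)
print(r.servo_line(P+[0,0,.0],Q,speed=.12,until_force=12),r.get_tool_pos(),P,r.get_force())
r.close(90); print(r.get_opening(),r.get_gripper_force(),r.get_force(),r.get_time_s())
r.servo_line(P+[0,0,.09],Q,speed=.1); print(r.get_opening(),r.get_force(),r.get_torque(),r.get_tool_pos(),r.get_time_s())
for c in("scene","top"):
    im=r.capture(c);cv2.imwrite(f"pics/lift_{c}.png",im[...,::-1])
    for n in("thick_roller","thick_roller_gear_face"): print(c,n,[np.round(d["location"],3).tolist() for d in r.mark_of(n,c)])
open("A","w").write(str(ok))
E
```

```text
1 [ 0.44  0.3  -0.25  1.02  0.    2.74] [-0.21 -0.08 -0.32  1.15  0.09  2.67]
0 [ 0.44  0.3  -0.25  1.02  0.   -0.4 ] [-0.21 -0.08 -0.32  1.15  0.09 -0.48]
use 0 [ 0.48339166 -0.07926159  0.22367362]
False [0.52805319 0.24921922 0.04587305] [0.5275 0.249  0.045 ] [ 0.41395212 -0.59908381  0.69725294]
0.04366020624743129 90.7125735282898 [-3.75746505  1.49216294  5.40083079] 9.5167
0.043904700526512574 [ 0.57370317 -0.35775906 -3.89827167] [-0.00290371 -0.01930797  0.0041313 ] [0.52709711 0.2487615  0.13413117] 10.5667
scene thick_roller [[0.526, 0.248, 0.147], [0.737, 0.203, 0.02], [0.318, 0.192, 0.021]]
scene thick_roller_gear_face [[0.591, 0.32, 0.143], [0.416, 0.176, 0.025], [0.676, 0.135, 0.025]]
top thick_roller [[0.734, 0.206, 0.024], [0.528, 0.248, 0.143], [0.708, -0.014, -0.004]]
top thick_roller_gear_face [[0.673, 0.136, 0.017], [0.501, -0.207, 0.001]]
```

```bash
python3 - <<'E'
from h import *
F0=frame(.845,0);F1=frame(YAW,PIT);O1=LENS-.192*F1[:,0];M=tool(F1,0);P=tcp(O1,M)
M0=tool(F0,0)
r.servo_line([.50,.22,.21],q(M0),speed=.12)
r.move_to(P-.09*F1[:,0],q(M))
r.servo_line(P,q(M),speed=.08); r.wait(.4)
print(r.get_tool_pos(),P,r.get_opening(),r.get_force(),r.get_torque(),r.get_time_s())
B=R.from_quat(r.get_tcp_rot()).as_matrix();print("x axis",-B[:,0],F1[:,0])
o=[]
for c,(u,v) in (("scene",(240,190)),("top",(255,139))):
    ims=[r.capture(c) for _ in range(3)]
    for n in("thick_roller","thick_roller_gear_face","lens_glass","view_point"): print(c,n,[(round(d["confidence"],2),np.round(d["location"],3).tolist()) for d in r.mark_of(n,c)])
    im=np.mean(ims,0);np.save(f"fin_{c}.npy",im)
    k=im[v:v+100,u:u+67]; k=255*np.clip(k/k.max(),0,1)**.6
    o.append(cv2.resize(k.astype(np.uint8),(400,597),interpolation=cv2.INTER_CUBIC))
    k=o[-1]
    for x,col in ((-.08,(0,0,255)),(.092,(255,0,0)),(.192,(0,255,0))):
        p=proj(c,[O1+x*F1[:,0]])[0]; p=(p-[u,v]+.5)*5.97; cv2.circle(k,tuple(p.astype(int)),4,col,1)
cv2.imwrite("pics/fin.png",np.hstack(o)[...,::-1]); print(r.get_time_s())
E
```

```text
[ 0.48533193 -0.07876326  0.21292729] [ 0.48542506 -0.07869882  0.21287786] 0.04402825596876361 [-0.46637903  0.87145814 -3.99323706] [-0.08916894  0.3060003  -0.05170682] 14.6833
x axis [0.9459029  0.26162404 0.19188683] [0.94587679 0.2617791  0.19180405]
scene thick_roller [(0.88, [0.317, 0.19, 0.019]), (0.83, [0.484, -0.078, 0.224]), (0.62, [0.738, 0.202, 0.021])]
scene thick_roller_gear_face [(0.83, [0.676, 0.137, 0.024]), (0.8, [0.413, 0.18, 0.025]), (0.71, [0.568, -0.053, 0.242])]
scene lens_glass [(0.68, [0.571, -0.053, 0.237]), (0.61, [0.665, -0.028, 0.264])]
scene view_point []
top thick_roller [(0.78, [0.323, 0.188, 0.02]), (0.76, [0.733, 0.205, 0.022])]
top thick_roller_gear_face [(0.97, [0.413, 0.178, 0.022]), (0.91, [0.675, 0.137, 0.018]), (0.6, [0.57, -0.053, 0.242])]
top lens_glass [(0.56, [0.667, -0.027, 0.258])]
top view_point []
15.3833
```

View pics/fin.png

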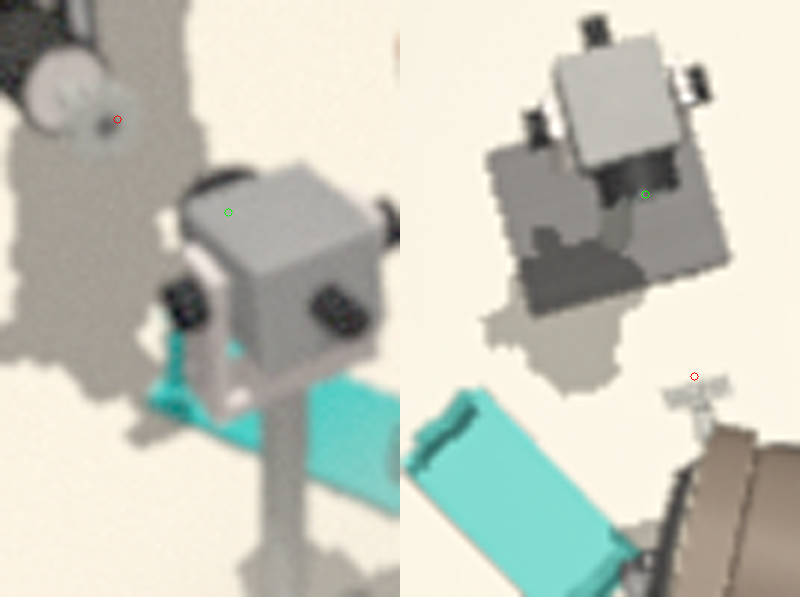

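The gear marks give (0.569, -0.053, 0.242) against the wanted (0.570, -0.055, 0.241). In the picture the gear (scene crop 105,125; top crop 697,383) sits within about 2 px of its predicted point and faces the barrel. The grip is steady at 44 mm with no slip, and the camera marks haven't moved, so I'm handing it in.

```bash
python3 -c "
from bench import r
r.wait(.3); print(r.get_opening(),r.get_qd(),r.get_time_s()); print(r.job_done())"
```

```text
0.04408613350910079 [ 1.75720325e-05 -1.30578708e-03  5.50773081e-04 -1.36764128e-03
 -5.52596419e-04  3.88407291e-04] 15.6833
the job is handed in; nothing more can be done
None
```

I lifted the thick roller out and handed the job in at about 16 s: it is held still with its gear end facing the lens, axle along my fitted line of sight (slope about 0.19 rad), and the gear face measured within about 3 mm of the point 100 mm from the glass.

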